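Put up the three-tier pastry stand

TASK

Put together the serving stand for the pastries on its wooden foot, where the foot stands: first the largest tier, then the middle one, then the smallest, and the knob handle on top, each pushed over the peg of the part below and sitting flat on it, all the way down. Lower each part gently, do not drop it; leave the pastry cutters and the brush where they are, and let go of the finished stand.

Things in the scene. Friction and masses are not known exactly. Their poses are not given: they have to be found in the camera images.
- stand_foot: foot of the stand, firm on the table: flat round wooden disc without a dish, 160 mm across, 22 mm thick; from the middle of its top rises a wooden peg (20 mm thick for 6 mm, then tapering to 7 mm; 20 mm tall), tip 42 mm above the table. Origin: centre of its underside; z up.
- large_tier: largest tier, loose: round white dish with a dark rim, 180 mm across, 14 mm high, about 340 g; in its middle a round wooden stem, 34 mm thick (43 mm below 14 mm), with a flat shoulder 72 mm above the underside, on it a wooden peg (20 mm thick for 6 mm, then tapering to 7 mm; 20 mm tall), tip at 92 mm. Socket in the underside: 24 mm wide, 26 mm deep. Origin: centre of the underside; z up.
- medium_tier: middle tier, loose: round white dish with a dark rim, 140 mm across, 14 mm high, about 240 g; in its middle a round wooden stem, 34 mm thick (43 mm below 14 mm), with a flat shoulder 72 mm above the underside, on it a wooden peg (20 mm thick for 6 mm, then tapering to 7 mm; 20 mm tall), tip at 92 mm. Socket in the underside: 24 mm wide, 26 mm deep. Origin: centre of the underside; z up.
- small_tier: smallest tier, loose: round white dish with a dark rim, 100 mm across, 14 mm high, about 160 g; in its middle a round wooden stem, 34 mm thick (43 mm below 14 mm), with a flat shoulder 72 mm above the underside, on it a wooden peg (20 mm thick for 6 mm, then tapering to 7 mm; 20 mm tall), tip at 92 mm. Socket in the underside: 24 mm wide, 26 mm deep. Origin: centre of the underside; z up.
- top_handle: handle, loose, upright: turned wooden knob without a dish, 68 mm tall, about 50 g; 34 mm thick up to 14 mm, a waist of 28 mm at 21 mm, a barrel 31 mm thick from 30 to 56 mm, domed top. Socket in the underside: 24 mm wide, 26 mm deep. Origin: centre of the underside; z up.
- cutter_round: bystander: round tinplate pastry cutter with a strap handle, 66 mm across, 41 mm high, loose. Origin: centre of its underside.
- cutter_fluted: bystander: fluted tinplate pastry cutter with a strap handle, 54 mm across, 39 mm high, loose. Origin: centre of its underside.
- pastry_brush: bystander: flat egg-wash brush with a wooden handle, 182 x 39 x 12 mm, loose. Origin: centre of its underside; x along its length, bristles at +x.
Things that resemble listed ones, but are neither listed nor needed, are in the scene too. What is shaped like the small_tier but turquoise or yellow is not meant.

How it is judged:
On the way, in this order (a step that is already met when the one before it is completed fails the run):
1. the large tier is seated on the foot, let go (z of large_tier in the frame of stand_foot between 0.018 and 0.026 m and horizontal distance between large_tier and stand_foot below 0.006 m and angle between large_tier's own z axis and vertical below 0.06 rad and contact force between the fingers and large_tier below 0.3 N), for 0.2 s.
2. the medium tier is seated on the large one, let go (z of medium_tier in the frame of large_tier between 0.068 and 0.076 m and horizontal distance between medium_tier and large_tier below 0.006 m and angle between medium_tier's own z axis and vertical below 0.06 rad and contact force between the fingers and medium_tier below 0.3 N), for 0.2 s.
3. the small tier is seated on the medium one, let go (z of small_tier in the frame of medium_tier between 0.068 and 0.076 m and horizontal distance between small_tier and medium_tier below 0.006 m and angle between small_tier's own z axis and vertical below 0.06 rad and contact force between the fingers and small_tier below 0.3 N), for 0.2 s.
4. the handle is seated on top, let go (z of top_handle in the frame of small_tier between 0.068 and 0.076 m and horizontal distance between top_handle and small_tier below 0.006 m and angle between top_handle's own z axis and vertical below 0.06 rad and contact force between the fingers and top_handle below 0.3 N), for 0.2 s.
At the end, for the whole second after the job is handed in: Foot, large, medium, small tier and handle are stacked in this order, each within 6 mm of the axis of the part below, within 4 mm of its seated height (22 mm on the foot, 72 mm on a tier) and upright within 0.06 rad, at rest and released (z of large_tier in the frame of stand_foot between 0.018 and 0.026 m and horizontal distance between large_tier and stand_foot below 0.006 m and angle between each of large_tier, medium_tier, small_tier, top_handle's own z axis and vertical below 0.06 rad and linear speed of each of large_tier, medium_tier, small_tier, top_handle below 0.02 m/s and angular speed of each of large_tier, medium_tier, small_tier, top_handle below 0.2 rad/s and z of medium_tier in the frame of large_tier between 0.068 and 0.076 m and horizontal distance between medium_tier and large_tier below 0.006 m and z of small_tier in the frame of medium_tier between 0.068 and 0.076 m and horizontal distance between small_tier and medium_tier below 0.006 m and z of top_handle in the frame of small_tier between 0.068 and 0.076 m and horizontal distance between top_handle and small_tier below 0.006 m); the robot touches nothing.
It fails at once if a pastry cutter or the brush is pushed about (over 30 mm) (distance of any of cutter_round, cutter_fluted, pastry_brush from where it was at the start of the episode above 0.03 m).
It fails at once if a part of the stand is dropped: it falls freely at over 0.5 m/s, which takes more than 13 mm ((linear speed of large_tier above 0.5 m/s and contact force between the fingers and large_tier below 0.1 N) or (linear speed of medium_tier above 0.5 m/s and contact force between the fingers and medium_tier below 0.1 N) or (linear speed of small_tier above 0.5 m/s and contact force between the fingers and small_tier below 0.1 N) or (linear speed of top_handle above 0.5 m/s and contact force between the fingers and top_handle below 0.1 N)).
It also fails if it takes over 136 s, if anything falls off the work surface, if the arm or the gripper's body presses on something with over 40 N, if the wrist force passes 120 N, or if a joint passes its speed limit or range.

ROBOT

A 6-joint arm with a two-finger parallel gripper is mounted at the origin on a cart in front of the work surface, level with it; the furniture and walls round the work are solid. World frame = base frame: x ahead of the robot, y to its left, z up, the work surface at z = 0. Lengths are in m, angles in rad, forces in N, time in s.
With the tool pointing down it reaches from about 0.35 to 0.975 m from the base axis. Payload 7.1 kg.
Tool frame: the origin (TCP) lies midway between the tips of the shut fingers; the grasp point (between the pads) lies 19 mm behind it; z points along the fingers, y is the line along which they close (so a half turn about z gives the same grasp; the last joint's range is limited). The gripper opens to 88 mm and grips with 3 to 60 N. Pads are 20 mm wide; open, the fingers measure 115 mm over their backs; the gripper's body (75 mm by 178 mm) begins 61 mm behind the grasp point.
Start: joints at [-1.162, 0.423, 1.63, -0, 1.089, -0.019], TCP at [0.259, -0.569, 0.223] pointing down, gripper open.
Joint ranges: [-3, 3], [-0.9, 2.11], [0.09, 2.58], [-1.31, 4.45], [0.11, 2.69], [-2.54, 2.54]. Speed limits (rad/s): [2.39, 2.39, 3.01, 3.14, 3.14, 3.14].

INTERFACE

Orientations are given as a unit quaternion [w, x, y, z].
In Python, from station import move_pose, movel, movej, command_gripper, wait, inverse_kinematics, read_camera, camera_info, MotionError, job_done, get_time, get_joint_pos, get_qvel, get_effort, get_tcp_pos, get_ee_rot, get_ft_force, get_ft_torque, get_grip_width, get_finger_force gives the robot as it stands. Calls block until the motion is done:
- move_pose(position, orientation): joint-space move of the TCP to a pose.
- movel(position, frame=None, v=0.15, until_force=None): straight line of the TCP; frame=None keeps the orientation; v is the mean speed in m/s. With until_force (N) it stops when the force on the tool has changed by that much, and returns True; else False.
- movej(angles): joint-space move.
- command_gripper(opening): opening from 0.0 (shut) to 1.0 (fully open); the grip force is fixed at half the most; returns when the fingers have stopped.
- wait(seconds).
- inverse_kinematics(position, orientation): joint angles nearest the present ones, or None.
- read_camera(name): name is "side" or "top" or "wrist"; returns the picture (480x640x3 uint8, red, green, blue); there is no depth.
- camera_info(name): a dict with "intrinsics" (3x3 intrinsics, pixels), "T" (4x4, takes a point from camera to world coordinates); the wrist camera has in their place "tool_from_camera" (4x4, takes a point from camera to tool coordinates, whose origin is the TCP and whose axes are the flange's). Camera axes: x right, y up, looking along -z (the intrinsics and any distortion apply to the point x, -y, -z); pixel columns grow to the right and rows downward; lengths in m; the calibration is good to about 2 mm. A picture is of the moment at which its call begins: read the wrist's pose just before it. camera_info takes no time and is no camera call.
A pose or a line that the arm cannot do raises MotionError and nothing moves.
- job_done(): hands the job in; it is judged then, once.
Readings, each from a call of its own:
- get_time(): time.
- get_joint_pos(): joint angles.
- get_qvel(): joint speeds.
- get_effort(): joint torques, N m.
- get_tcp_pos(): TCP position.
- get_ee_rot(): TCP orientation.
- get_ft_force(): force on the tool from outside, world axes, zero at the start.
- get_ft_torque(): the same for the moment, N m.
- get_grip_width(): opening from 0.0 (shut) to 1.0 (fully open).
- get_finger_force(): force on a finger pad.
Only numpy, scipy, OpenCV 4.12 (cv2) and the standard library are available. Lean on these libraries where they do the work, as an engineer would, in place of code of your own. Each camera call takes 0.05 s, during which the arm holds its last target. There are 200 camera calls.

## Working session

There is one attempt and no reset: what is moved stays moved. The work goes in short steps, each a Python script; the robot and the scene stay as the last script left them, time stands still between calls to the robot, and variables do not carry over. Pictures are saved under pics/ and viewed, at most 14 in all, crops included, and the job is handed in when it is done.

```bash
mkdir -p pics; ls; python3 - <<'E'
from station import *
import cv2,numpy as np
for n in("top","side","wrist"):
    cv2.imwrite(f"pics/{n}0.png",read_camera(n)[:,:,::-1]); i=camera_info(n); print(n,{k:np.round(v,3).tolist() if not isinstance(v,str) else v for k,v in i.items()})
print(get_ee_rot(),get_tcp_pos(),get_time())
E
```

```text
pics
top {'intrinsics': [[501.811, 0.0, 325.627], [0.0, 501.811, 239.55], [0.0, 0.0, 1.0]], 'T': [[0.002, 0.993, -0.118, 0.414], [-1.0, 0.002, 0.001, -0.0], [0.001, 0.118, 0.993, 1.299], [0.0, 0.0, 0.0, 1.0]]}
side {'intrinsics': [[576.666, 0.0, 326.384], [0.0, 576.666, 244.846], [0.0, 0.0, 1.0]], 'T': [[0.276, -0.63, 0.726, 1.431], [0.961, 0.163, -0.224, -0.266], [0.022, 0.76, 0.65, 0.809], [0.0, 0.0, 0.0, 1.0]]}
wrist {'intrinsics': [[419.653, 0.0, 314.195], [0.0, 419.653, 243.279], [0.0, 0.0, 1.0]], 'tool_from_camera': [[0.001, 0.959, 0.282, 0.078], [1.0, -0.0, -0.001, 0.0], [-0.001, 0.282, -0.959, -0.163], [0.0, 0.0, 0.0, 1.0]]}
[-5.53279283e-04  9.77208328e-01  2.12281796e-01 -1.27054230e-04] [ 0.25913867 -0.56829576  0.22209454] 0.15
```

View pics/top0.png

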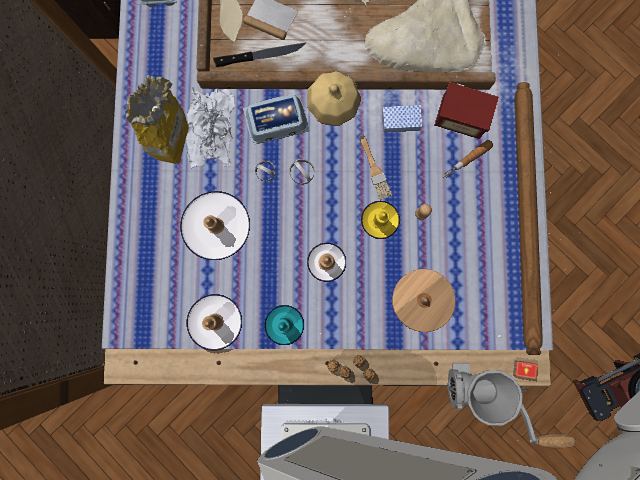

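View pics/side0.png

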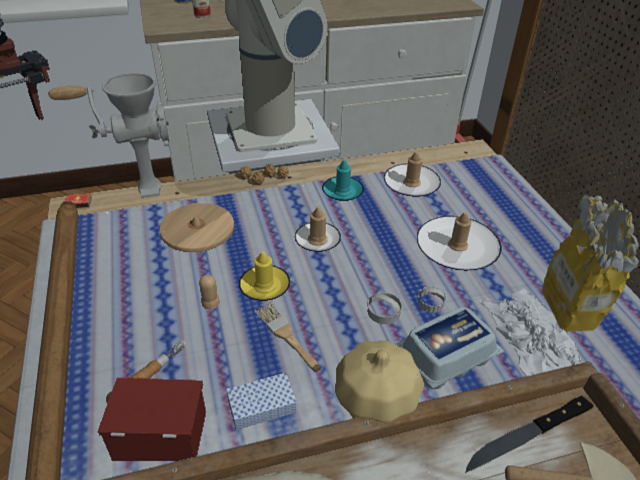

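The top picture shows the large tier at (215,225), medium (214,322), small (327,262), foot (424,300) and handle (424,212). The turquoise (284,325) and yellow (380,219) ones are decoys. I'll refine these by fitting the rim circles in both fixed views.

```bash
cat > vis.py <<'E'
import numpy as np,cv2
from station import *
from scipy.optimize import minimize
def proj(P,K,T):
    c=(np.asarray(P)-T[:3,3])@T[:3,:3]; c=c*[1,-1,-1]; u=c@K.T; return u[:,:2]/u[:,2:]
def unproj(uv,z,K,T):
    d=np.linalg.inv(K)@[uv[0],uv[1],1]; d=T[:3,:3]@(d*[1,-1,-1]); o=T[:3,3]; return (o+d*(z-o[2])/d[2])[:2]
A=np.linspace(0,2*np.pi,120,endpoint=False)
def ring(x,y,r,z): return np.c_[x+r*np.cos(A),y+r*np.sin(A),0*A+z]
def samp(im,P,K,T):
    p=proj(P,K,T).astype(np.float32); return cv2.remap(im,p[:,:1],p[:,1:],cv2.INTER_LINEAR).reshape(len(p),-1)
def score(xy,r,z,views,foot):
    s=0
    for im,K,T in views:
        if foot: a=samp(im,ring(*xy,r-.005,z),K,T); b=samp(im,ring(*xy,r+.005,z),K,T); s+=np.minimum(np.abs(a-b).sum(1),120).mean()
        else:
            d=[samp(im,ring(*xy,r-k,z),K,T).mean(1) for k in(.001,.008)]; s+=np.clip(d[1]-d[0],-50,150).mean()
    return -s
def fit(x0,r,z,views,foot=False):
    g=np.arange(-.016,.0161,.002); b=min(((x0[0]+i,x0[1]+j) for i in g for j in g),key=lambda q:score(q,r,z,views,foot))
    m=minimize(score,b,args=(r,z,views,foot),method="Nelder-Mead",options=dict(initial_simplex=np.array(b)+[[0,0],[.002,0],[0,.002]])); return m.x,m.fun
def view(n):
    i=camera_info(n); return cv2.GaussianBlur(read_camera(n),(3,3),0).astype(np.float32),np.array(i["intrinsics"]),np.array(i["T"])
E
python3 - <<'E'
from vis import *
V={n:view(n) for n in("top","side")}
R={}
O={n:V[n][0].astype(np.uint8)[:,:,::-1].copy() for n in V}
for k,uv,r,z in(("large",(215,225),.09,.014),("medium",(214,322),.07,.014),("small",(327,262),.05,.014),("foot",(424,300),.08,.022)):
    x0=unproj(uv,z,*V["top"][1:])
    for s in(["top"],["side"],["top","side"]):
        x,f=fit(x0,r,z,[V[n] for n in s],k=="foot"); print(k,s,x.round(4),round(f,1),x0.round(3))
    for n in V:
        cv2.polylines(O[n],[proj(ring(*x,r,z),*V[n][1:]).round().astype(int)],True,(0,255,0),1)
        if k!="foot": cv2.circle(O[n],tuple(proj([[*x,.092]],*V[n][1:])[0].round().astype(int).tolist()),2,(0,0,255),-1)
print("handle",unproj((424,210),.068,*V["top"][1:]),"side base",unproj((210,305),0,*V["side"][1:]), "side top",unproj((208,279),.066,*V["side"][1:]))
cv2.imwrite("pics/fit.png",np.hstack([cv2.resize(O["top"][150:370,160:480],None,fx=1.2,fy=1.2)]))
cv2.imwrite("pics/fit2.png",O["side"][120:330,140:520])
a=cv2.imread("pics/fit.png");b=cv2.imread("pics/fit2.png");w=max(a.shape[1],b.shape[1])
cv2.imwrite("pics/fit3.png",np.vstack([cv2.copyMakeBorder(q,0,0,0,w-q.shape[1],0) for q in(a,b)]))
E
```

```text
large ['top'] [0.6039 0.2854] -118.8 [0.604 0.285]
large ['side'] [0.6022 0.2854] -78.1 [0.604 0.285]
large ['top', 'side'] [0.6032 0.2853] -192.3 [0.604 0.285]
medium ['top'] [0.3569 0.2804] -112.8 [0.356 0.281]
medium ['side'] [0.3551 0.2799] -59.8 [0.356 0.281]
medium ['top', 'side'] [0.3562 0.2801] -169.3 [0.356 0.281]
small ['top'] [ 0.5096 -0.0032] -93.6 [ 0.509 -0.005]
small ['side'] [ 0.5082 -0.0032] -56.1 [ 0.509 -0.005]
small ['top', 'side'] [ 0.5093 -0.0032] -147.7 [ 0.509 -0.005]
foot ['top'] [ 0.4127 -0.2491] -116.2 [ 0.413 -0.25 ]
foot ['side'] [ 0.4145 -0.2482] -105.5 [ 0.413 -0.25 ]
foot ['top', 'side'] [ 0.4141 -0.2484] -220.8 [ 0.413 -0.25 ]
handle [ 0.63514441 -0.24578409] side base [ 0.64110288 -0.25179435] side top [ 0.63895464 -0.24802881]
```

View pics/fit3.png

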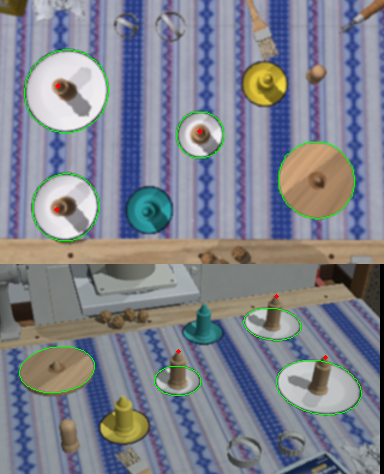

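Both views agree to about 2 mm with the circles lying on the rims. Moving the large tier first.

```bash
cat > arm.py <<'E'
from station import *
import numpy as np
Q=[0,2**-.5,2**-.5,0]; FOOT=(.4136,-.2487)
r=lambda a:np.round(a,4).tolist()
def pick(xy,g,zc):                 # g: TCP height over the part's underside, zc: clear height
    p=get_tcp_pos(); movel([p[0],p[1],max(p[2],zc)],v=.25)
    move_pose([*xy,max(p[2],zc)],Q); command_gripper(1.0)
    movel([*xy,g+.06],v=.25); hit=movel([*xy,g],v=.06,until_force=6)
    command_gripper(0.0); print("grip",hit,r(get_tcp_pos()),"width mm",get_grip_width()*88,"F",get_finger_force(),"t",get_time())
    movel([*xy,g+.03],v=.06); print("ft",r(get_ft_force()),"width",get_grip_width()*88)
def place(xy,g,seat,zc,dest=FOOT):   # seat: height of the underside when seated
    movel([*xy,zc+g],v=.25); movel([*dest,zc+g],v=.22)
    z=seat+g; movel([*dest,z+.025],v=.12); f0=get_ft_force()
    hit=movel([*dest,z-.004],v=.03,until_force=6)
    print("down",hit,r(get_tcp_pos()),"dz mm",(get_tcp_pos()[2]-z)*1e3,"dF",r(np.subtract(get_ft_force(),f0)),"width",get_grip_width()*88,"t",get_time())
def release(): command_gripper(1.0); p=get_tcp_pos(); wait(.3); movel([p[0],p[1],p[2]+.12],v=.2); print("t",get_time())
E
python3 - <<'E'
from arm import *
pick((.6035,.2854),.028,.2)
place((.6035,.2854),.028,.022,.12)
E
```

```text
grip False [0.6036, 0.2854, 0.028] width mm 33.76998427086009 F 29.999931156635284 t 6.6417
ft [-0.219, -0.061, -3.9446] width 33.49675699409917
down True [0.4134, -0.2486, 0.0496] dz mm -0.4126347730109836 dF [0.8124, -0.8387, 6.1934] width 34.15046427040287 t 12.0667
```

Seated within 0.4 mm of the expected height. Releasing it and checking.

```bash
python3 - <<'E'
from arm import *
release()
p=get_tcp_pos(); movel([p[0],p[1]+.15,.2],v=.25)
from vis import *
V=[view(n) for n in("top","side")]
for s in(V,V[:1],V[1:]): print(fit((.4136,-.2487),.09,.036,s))
cv2.imwrite("pics/L.png",V[1][0].astype(np.uint8)[100:340,100:480,::-1])
E
```

```text
t 14.075
(array([ 0.41224951, -0.24914444]), np.float64(-144.18081665039062))
(array([ 0.41219372, -0.24917051]), np.float64(-68.20421600341797))
(array([ 0.41225146, -0.24913813]), np.float64(-76.00831604003906))
```

View pics/L.png

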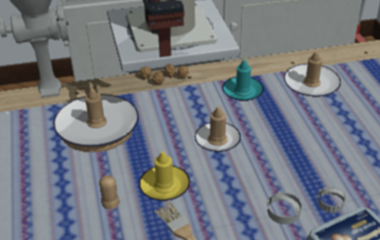

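The large tier sits flat on the foot (crop, dish around (96,120)), with its centre within about 1.5 mm. Medium tier next.

```bash
python3 - <<'E'
from arm import *
D=(.4126,-.2489)
pick((.3562,.2802),.028,.2)
place((.3562,.2802),.028,.094,.145,D)
E
```

```text
grip False [0.3563, 0.2803, 0.028] width mm 33.815830136779596 F 30.000051856040955 t 19.4583
ft [-0.8786, -0.6641, -2.2537] width 33.39107283849976
down True [0.4124, -0.2488, 0.1218] dz mm -0.19815064519659864 dF [0.1481, -0.4835, 7.4656] width 33.63132177549319 t 24.4333
```

```bash
python3 - <<'E'
from arm import *
from vis import *
release()
p=get_tcp_pos(); movel([p[0]+.05,p[1]+.2,p[2]],v=.25)
V=[view(n) for n in("top","side")]
for s in(V,V[:1],V[1:]): print(fit((.4126,-.2489),.07,.108,s))
pick((.509,-.0032),.028,.2)
place((.509,-.0032),.028,.166,.215,(.4124,-.2489))
cv2.imwrite("pics/S.png",read_camera("side")[:340,60:480,::-1])
E
```

```text
t 26.4417
(array([ 0.41056362, -0.24972194]), np.float64(-164.931884765625))
(array([ 0.41062546, -0.24997861]), np.float64(-99.47029876708984))
(array([ 0.41032483, -0.24945837]), np.float64(-65.97930145263672))
grip False [0.5092, -0.0032, 0.028] width mm 33.48734607530684 F 29.999964237213135 t 31.1417
ft [0.2766, -0.4252, -2.3259] width 33.72912547609364
down True [0.4123, -0.2489, 0.1938] dz mm -0.15075873281777952 dF [-0.7161, 0.339, 5.2967] width 33.77767533561277 t 35.1667
```

View pics/S.png

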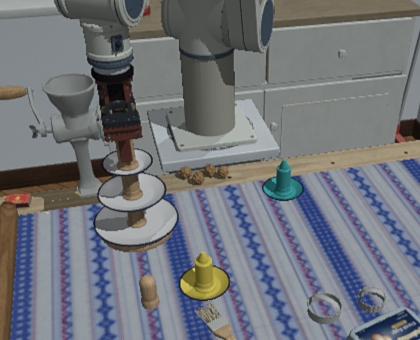

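The three tiers stand straight (crop, stem at about (125,165)). Releasing the small tier, then a close look at the handle with the wrist camera.

```bash
python3 - <<'E'
from arm import *
from vis import *
release()
move_pose([.637,-.248,.25],Q)
V=[view(n) for n in("top","side")]
for s in(V,V[1:]): print(fit((.4115,-.249),.05,.18,s))
from scipy.spatial.transform import Rotation as R
i=camera_info("wrist"); q=np.array(get_ee_rot()); M=np.eye(4); M[:3,:3]=R.from_quat(q[[1,2,3,0]]).as_matrix(); M[:3,3]=get_tcp_pos()
T=M@np.array(i["tool_from_camera"]); K=np.array(i["intrinsics"]); im=read_camera("wrist")
hsv=cv2.cvtColor(im,cv2.COLOR_RGB2HSV)
o=im[:,:,::-1].copy()
for z,rr in((0,.017),(.043,.0155)): cv2.polylines(o,[proj(ring(.637,-.248,rr,z),K,T).round().astype(int)],True,(0,255,0),1)
np.savez("w.npz",K=K,T=T,im=im); cv2.imwrite("pics/H.png",o)
E
```

```text
t 37.225
(array([ 0.41088624, -0.2523479 ]), np.float64(-21.05927276611328))
(array([ 0.41086601, -0.2523484 ]), np.float64(-21.39963150024414))
```

View pics/H.png

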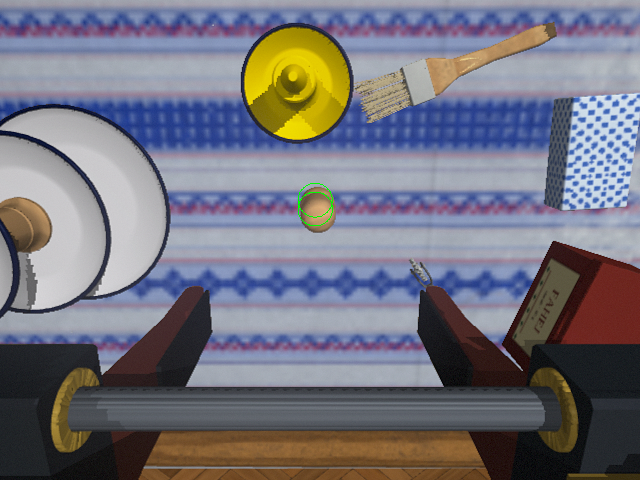

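The handle appears at about (317,210), with its base edge near row 186 and its dome near row 232. I'll fit its silhouette, then go partway down and check how close the arm comes to the stand.

```bash
python3 - <<'E'
from arm import *
from vis import *
w=np.load("w.npz");K,T,im=w["K"],w["T"],w["im"]
h=cv2.cvtColor(im,cv2.COLOR_RGB2HSV).astype(int)
c=(slice(165,255),slice(280,360)); S=im[c].astype(int); m=np.zeros(im.shape[:2],np.uint8)
m[c]=((S[...,0]-S[...,2]>35)&(S[...,1]-S[...,2]>8)); m=cv2.morphologyEx(m,cv2.MORPH_CLOSE,np.ones((5,5))); m=cv2.morphologyEx(m,cv2.MORPH_OPEN,np.ones((5,5)))
ys,xs=np.nonzero(m); print("mask",xs.min(),xs.max(),ys.min(),ys.max(),m.sum())
def hull(x):
    P=np.vstack([ring(*x,r_,z) for r_,z in((.017,0),(.017,.014),(.0155,.03),(.0155,.056),(.011,.064),(.004,.068))]); k=np.zeros_like(m)
    return cv2.fillConvexPoly(k,cv2.convexHull((proj(P,K,T)*16).astype(np.int32)),1,shift=4)
def iou(x): k=hull(x); return -(k&m).sum()/(k|m).sum()
g=np.arange(-.015,.0151,.0005); b=min(((.637+i,-.248+j) for i in g for j in g),key=iou); print("handle",b,iou(b))
move_pose([*b,.14],Q); cv2.imwrite("pics/A.png",np.hstack([read_camera("side")[:330,60:400,::-1],read_camera("top")[100:430,300:640,::-1]]))
E
```

```text
mask 301 334 187 231 1274
handle (np.float64(0.622), np.float64(-0.23299999999999998)) 7715074894901527.0<stdin>:11: RuntimeWarning: overflow encountered in scalar negative
```

View pics/A.png

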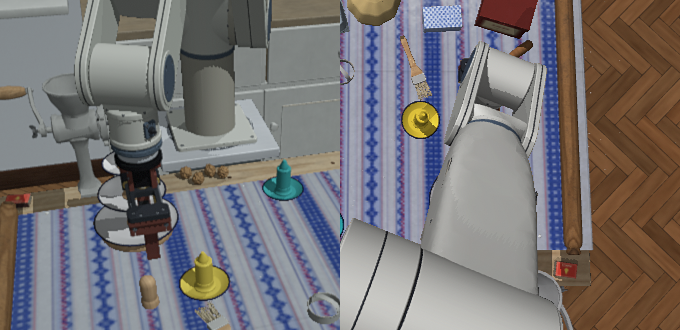

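```bash
python3 - <<'E'
from arm import *
from vis import *
w=np.load("w.npz");K,T,im=w["K"],w["T"],w["im"]
c=(slice(165,255),slice(280,360)); S=im[c].astype(int); m=np.zeros(im.shape[:2],np.uint8)
m[c]=((S[...,0]-S[...,2]>35)&(S[...,1]-S[...,2]>8)); m=cv2.morphologyEx(m,cv2.MORPH_CLOSE,np.ones((5,5))); m=cv2.morphologyEx(m,cv2.MORPH_OPEN,np.ones((5,5)))
def hull(x):
    P=np.vstack([ring(*x,r_,z) for r_,z in((.017,0),(.017,.014),(.0155,.03),(.0155,.056),(.011,.064),(.004,.068))]); k=np.zeros_like(m)
    return cv2.fillConvexPoly(k,cv2.convexHull((proj(P,K,T)*16).astype(np.int32)),1,shift=4)
def iou(x): k=hull(x); return -float((k&m).sum())/float((k|m).sum())
g=np.arange(-.015,.0151,.0005); b=min(((.637+i,-.248+j) for i in g for j in g),key=iou); print("handle",b,iou(b))
i=camera_info("side"); p=get_tcp_pos()
for dz in np.arange(.1,.5,.05): print(round(dz,2),proj([[p[0],p[1],p[2]+dz]],np.array(i["intrinsics"]),np.array(i["T"])).round(0))
A_,B=[],[]
for xx in (.45,.55,.65,.75):
  for zz in(.05,.2,.35):
    q=inverse_kinematics([xx*np.cos(-.36),xx*np.sin(-.36),zz],Q)
    s=q[1]+q[2]; A_+=[[1,0,np.sin(q[1]),np.sin(s),np.cos(s)],[0,1,np.cos(q[1]),np.cos(s),-np.sin(s)]]; B+=[xx,zz]
print("a0,h-tool,L1,L2,off",np.linalg.lstsq(np.array(A_),np.array(B),rcond=None)[:2])
q=inverse_kinematics([b[0],b[1],.024],Q); print(np.round(q,3),"forearm slope deg",np.degrees(q[1]+q[2])-90)
E
```

```text
handle (np.float64(0.6395000000000001), np.float64(-0.25)) -0.8946629213483146
0.1 [[203. 195.]]
0.15 [[200. 170.]]
0.2 [[196. 142.]]
0.25 [[192. 113.]]
0.3 [[187.  82.]]
0.35 [[182.  48.]]
0.4 [[177.  11.]]
0.45 [[171. -30.]]
a0,h-tool,L1,L2,off (array([1.55047824e-04, 2.78353531e-03, 5.63003758e-01, 4.84876371e-01,
       7.74447486e-02]), array([1.32990276e-09]))
[-0.39   0.756  1.569 -0.     0.816 -0.39 ] forearm slope deg 43.218091009335126
```

The handle is at (0.6395, -0.250), consistent with the earlier estimates, and the forearm clears the stand by more than 0.1 m.

```bash
python3 - <<'E'
from arm import *
import cv2
b=(.6392,-.2498)
pick(b,.024,.14)
place(b,.024,.238,.285,(.4118,-.2492))
cv2.imwrite("pics/P.png",read_camera("side")[:340,60:480,::-1])
E
```

```text
grip False [0.6392, -0.2498, 0.024] width mm 31.636133728379868 F 29.999735103920102 t 42.125
ft [-0.1553, -0.5442, -0.6475] width 31.352809102164073
down True [0.4117, -0.2492, 0.2618] dz mm -0.19770581739569915 dF [-0.4019, 0.7222, 5.7987] width 31.71107724358962 t 46.2417
```

View pics/P.png

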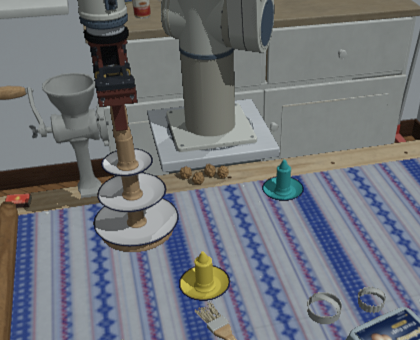

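The handle is seated at the expected height (crop, around (122,140)). Releasing it and verifying.

```bash
python3 - <<'E'
from arm import *
from vis import *
release(); p=get_tcp_pos(); move_pose([.45,.15,p[2]],Q); wait(.5)
V=[view(n) for n in("top","side")]
for r_,z in((.09,.036),(.07,.108),(.05,.18)): print(fit((.412,-.249),r_,z,V))
cv2.imwrite("pics/F.png",np.hstack([V[1][0].astype(np.uint8)[60:340,60:400,::-1],V[0][0].astype(np.uint8)[100:380,340:600,::-1]]))
E
```

```text
t 48.325
(array([ 0.41257105, -0.24791581]), np.float64(-136.44786071777344))
(array([ 0.41098643, -0.24891821]), np.float64(-139.839599609375))
(array([ 0.41072571, -0.24990221]), np.float64(-162.76123046875))
```

View pics/F.png

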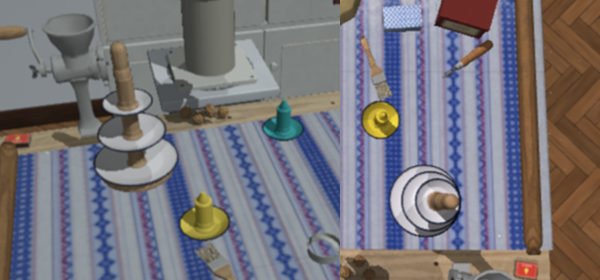

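The stand is complete and upright (side crop, from (120,45) down to (135,180)), with the tier axes within 2 mm of each other. Handing in.

```bash
python3 -c "
from station import *
print(job_done())"
```

```text
the job is handed in; nothing more can be done
None
```

The stand is assembled on its foot (large, medium and small tier, then the handle), every part seated and released, and the job was handed in at about 50 s of the 136 s limit; the hand-in call gave no verdict.

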